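# File reagent bottles into the cap-height checking lane and gauge the first

## Task

Swing the gate of the checking lane well open and slide every reagent bottle standing on the bench, one after another, in through the lane's open end (not lifted in over the rails), until all stand upright in one closed-up file between the rails with the first against the green stop. Then gently press the gauge's blue button until its foot rests on the first bottle's cap, hold it there for a second, let it spring fully back up, and shut the gate completely behind the file. Leave the cup, the vial and the two testers where they are.

Things in the scene. Friction and masses are not known exactly. Their poses are not given: they have to be found in the camera images.
- station: cap-height checking station fixed to the bench: two low steel guide rails, a green end stop and a gauge stand behind the stop. Origin: on the bench, middle of the lane, at the stop's face that the first bottle meets; +y runs along the lane from the stop to its open end, x across it, z up. Stop 34 mm high. No lane floor: bottles slide on the bench itself.
- lane_mouth (a point): middle of the lane's open end at bench level, y = 241 mm in the station's frame. Rails: inner faces 44 mm apart (x = -22 and +22 mm), 6 mm thick, from 10 to 28 mm above the bench, straight from the stop to y = 214 mm, then flaring to 60 mm apart at the mouth.
- gauge (a joint): spring-return spindle of the height gauge, m of downward travel: 0 = fully up (foot 109 mm above the bench), at most 0.036; foot height = 0.109 - value, so it reads 0.025 with the foot on the cap of an 84 mm bottle. The spring pushes up with 1.5 N at the top, 3 N at 0.025, and lifts the foot back up when let go.
- gauge_plunger (a point): centre of the top face of the spindle's blue push-button, 28 mm across, 222 mm above the bench when up; press it straight down from above. Below it a white housing, 48 x 42 mm, 122 to 168 mm above the bench, overhangs the first bottle's place, held by a 24 mm column behind the stop (station y = -55 mm).
- gauge_foot (a point): centre of the underside of the gauge's round steel foot, 18 mm across, above the middle of the lane 19 mm in front of the stop (over the first bottle's cap)
- gate (a joint): swing gate across the open end of the lane, rad: 0 = shut (bar across the lane), 2.3 = as far open as it goes. It stays where it is left; about 1 N at the pin moves it. Shut, the yellow bar (76 mm long, 6 mm thick, 13 to 29 mm above the bench) points to the station's -x; opening swings it outward, away from the stop, and on towards +x.
- gate_hinge (a point): the gate's upright hinge axis at bench level, x = 40, y = 245 mm in the station's frame; at gate value a the grip pin stands at x = 40 - 70 cos(a), y = 245 + 70 sin(a) mm
- gate_pin (a point): top centre of the gate's upright red grip pin, 12 mm thick, 60 mm above the bench, standing 31 mm clear above the bar at its free end; it can be pinched from above or pushed
- bottle1: reagent dropper bottle, white, with a white nozzle cap (may be absent): straight round body 38 mm across up to 50 mm, shoulder, cap 18 mm across, 84 mm high in all, 40 to 85 g, standing upright. Origin: centre of its underside, z up.
- bottle2: reagent dropper bottle, white, with a red nozzle cap (may be absent): straight round body 38 mm across up to 50 mm, shoulder, cap 18 mm across, 84 mm high in all, 40 to 85 g, standing upright. Origin: centre of its underside, z up.
- bottle3: reagent dropper bottle, white, with a blue nozzle cap (may be absent): straight round body 38 mm across up to 50 mm, shoulder, cap 18 mm across, 84 mm high in all, 40 to 85 g, standing upright. Origin: centre of its underside, z up.
- bottle4: reagent dropper bottle, white, with a yellow nozzle cap (may be absent): straight round body 38 mm across up to 50 mm, shoulder, cap 18 mm across, 84 mm high in all, 40 to 85 g, standing upright. Origin: centre of its underside, z up.
- bottle5: reagent dropper bottle, white, with a green nozzle cap (may be absent): straight round body 38 mm across up to 50 mm, shoulder, cap 18 mm across, 84 mm high in all, 40 to 85 g, standing upright. Origin: centre of its underside, z up.
- cup: bystander: clear sample cup with red screw lid, 66 mm across, 76 mm high; origin: centre of underside
- tester_red: bystander: red pocket tester with black end lying on the bench, 165 x 40 x 22 mm, long along its x; origin: centre of underside
- tester_blue: bystander: blue pocket tester with black end lying on the bench, 165 x 40 x 22 mm, long along its x; origin: centre of underside
- vial: bystander: small sample vial with pink water and black flanged cap, 34 mm across, 59 mm high; origin: centre of underside
- photometer: white desktop photometer, fixed, 130 x 190 mm, 45 mm high (57 mm at its vial well), between the robot and the lane; origin: centre of underside
Mind the look-alikes: they are no part of the job. What is shaped like the bottle1 but orange or turquoise is not meant.

How it is judged (in metres and radians):
On the way, in this order (a step that is already met when the one before it is completed fails the run):
1. the gate is swung well open (joint above 1.6 rad) (value of joint gate above 1.6 rad), for 0.1 s.
2. all bottles stand upright in one closed-up file against the stop (angle between each of bottle1, bottle2, bottle3, bottle4, bottle5's own z axis and vertical below 0.12 rad and x of bottle1 in the frame of station between -0.008 and 0.008 m and y of each of bottle1, bottle2, bottle3, bottle4, bottle5 in the frame of station below 0.18 m and z of each of bottle1, bottle2, bottle3, bottle4, bottle5 in the frame of station below 0.008 m and x of bottle2 in the frame of station between -0.008 and 0.008 m and x of bottle3 in the frame of station between -0.008 and 0.008 m and x of bottle4 in the frame of station between -0.008 and 0.008 m and x of bottle5 in the frame of station between -0.008 and 0.008 m and (y of bottle1 in the frame of station between 0.01 and 0.028 m or y of bottle2 in the frame of station between 0.01 and 0.028 m or y of bottle3 in the frame of station between 0.01 and 0.028 m or y of bottle4 in the frame of station between 0.01 and 0.028 m or y of bottle5 in the frame of station between 0.01 and 0.028 m) and (y of bottle1 in the frame of station between 0.048 and 0.066 m or y of bottle2 in the frame of station between 0.048 and 0.066 m or y of bottle3 in the frame of station between 0.048 and 0.066 m or y of bottle4 in the frame of station between 0.048 and 0.066 m or y of bottle5 in the frame of station between 0.048 and 0.066 m) and (y of bottle1 in the frame of station between 0.086 and 0.104 m or y of bottle2 in the frame of station between 0.086 and 0.104 m or y of bottle3 in the frame of station between 0.086 and 0.104 m or y of bottle4 in the frame of station between 0.086 and 0.104 m or y of bottle5 in the frame of station between 0.086 and 0.104 m) and ((y of bottle1 in the frame of station between 0.124 and 0.142 m or y of bottle2 in the frame of station between 0.124 and 0.142 m or y of bottle3 in the frame of station between 0.124 and 0.142 m or y of bottle4 in the frame of station between 0.124 and 0.142 m or y of bottle5 in the frame of station between 0.124 and 0.142 m) or y of each of bottle1, bottle2, bottle3, bottle4, bottle5 in the frame of station below 0.133 m)), for 0.2 s.
3. the gauge's foot is pressed on the first bottle's cap (reading within 2 mm, at least 0.3 N) for half a second (value of joint gauge between 0.023 and 0.027 m and ((contact force between gauge and bottle1 above 0.3 N and y of bottle1 in the frame of station below 0.028 m) or (contact force between gauge and bottle2 above 0.3 N and y of bottle2 in the frame of station below 0.028 m) or (contact force between gauge and bottle3 above 0.3 N and y of bottle3 in the frame of station below 0.028 m) or (contact force between gauge and bottle4 above 0.3 N and y of bottle4 in the frame of station below 0.028 m) or (contact force between gauge and bottle5 above 0.3 N and y of bottle5 in the frame of station below 0.028 m))), for 0.5 s.
4. the gauge has sprung back up (value of joint gauge below 0.003 m), for 0.1 s.
At the end, for the whole second after the job is handed in: Every bottle present stands upright (within 0.12 rad) on the bench between the rails, at rest, in one file without gaps: the first within 9 mm of touching the stop, each next place filled to within 9 mm of where touching bottles would stand; gauge fully up (within 3 mm); gate shut (below 0.12 rad) (all of step 2 and value of joint gate below 0.12 rad and value of joint gauge below 0.003 m and linear speed of each of bottle1, bottle2, bottle3, bottle4, bottle5 below 0.02 m/s).
It fails at once if the cup, the vial or a tester shifted by more than 20 mm (distance of any of cup, tester_red, tester_blue, vial from where it was at the start of the episode above 0.02 m).
It fails at once if a bottle more than 20 mm above the bench while over the lane (between the rails, from the stop to 195 mm from it): lifted in over the rails instead of slid in at the open end ((z of bottle1 in the frame of station above 0.02 m and y of bottle1 in the frame of station between -0.02 and 0.195 m and x of bottle1 in the frame of station between -0.03 and 0.03 m) or (z of bottle2 in the frame of station above 0.02 m and y of bottle2 in the frame of station between -0.02 and 0.195 m and x of bottle2 in the frame of station between -0.03 and 0.03 m) or (z of bottle3 in the frame of station above 0.02 m and y of bottle3 in the frame of station between -0.02 and 0.195 m and x of bottle3 in the frame of station between -0.03 and 0.03 m) or (z of bottle4 in the frame of station above 0.02 m and y of bottle4 in the frame of station between -0.02 and 0.195 m and x of bottle4 in the frame of station between -0.03 and 0.03 m) or (z of bottle5 in the frame of station above 0.02 m and y of bottle5 in the frame of station between -0.02 and 0.195 m and x of bottle5 in the frame of station between -0.03 and 0.03 m)).
It fails at once if the gauge's foot pressed on a bottle with more than 40 N (contact force between gauge and bottle1 above 40 N or contact force between gauge and bottle2 above 40 N or contact force between gauge and bottle3 above 40 N or contact force between gauge and bottle4 above 40 N or contact force between gauge and bottle5 above 40 N).
Of bottle1, bottle2, bottle3, bottle4, bottle5 only 3 to 5 are there at a start; the rules pass over those that are not, and their reading is None.
At some moment in a run one of bottle1, bottle2, bottle3, bottle4, bottle5 may be knocked a few centimetres aside while the robot is not near it.
It also fails if it takes over 210 s, if anything falls off the work surface, if the arm or the gripper's body presses on something with over 40 N, if the wrist force passes 120 N, or if a joint passes its speed limit or range.

## Robot

A 7-joint arm with a two-finger parallel gripper is mounted at the origin on the work surface. World frame = base frame: x ahead of the robot, y to its left, z up, the work surface at z = 0. Lengths are in mm, angles in degrees, forces in N, time in s.
With the tool pointing down it reaches from about 400 to 925 mm from the base axis. Payload 4.1 kg.
Tool frame: the origin (TCP) lies at the centre of the arm's flange, where the gripper is bolted on; the fingertips stand 173 mm ahead of it and the grasp point (between the pads) lies 155 mm ahead of it; z points along the fingers, y is the line along which they close (so a half turn about z gives the same grasp; the last joint's range is limited). The gripper opens to 85 mm and grips with 20 to 120 N. Pads are 22 mm wide; open, the fingers measure 114 mm over their backs; the gripper's body (76 mm by 85 mm) begins 54 mm behind the grasp point. The pads swing forward as they close: fully open they stand 13 mm farther back than shut.
Start: joints at [-77.521, 22.827, 2.584, 88.041, -1.071, 69.15, -2.905], TCP at [202.464, 617.678, 404.747] pointing down, gripper open.
Joint ranges: [-161.44, 161.44], [-28.35, 127.94], [-78.24, 83.42], [0, 140.83], [-78.03, 258.03], [13.02, 114.36], [-168.23, 168.23]. Speed limits (degrees/s): [147.25, 147.25, 180, 180, 180, 180, 180].

## Interface

Orientations are given as [roll, pitch, yaw] about the fixed x, y, z axes, in that order (R = Rz(yaw) Ry(pitch) Rx(roll)).
In Python, from rig import bot gives the robot as it stands.
- The arm moves only by the shell command python3 -m crank 'ROWS'. ROWS is JSON, a list of rows, each a list of 5 numbers: the shift along the tool's x, y, z scaled (see below), then the turn about the tool's z scaled (see below), then the opening, from 0 (shut) to 1 (fully open). A call has 1 to 8 rows; each row is the pose to reach, as a shift and turn from the pose commanded when the call began, along the tool's axes at that moment; what a row does not reach only later rows make up. The controller multiplies each number of a shift by 0.25 m and each number of a turn by 90 degrees. A row lasts 1/8 s, in which the tool goes at most 62.5 mm and 10.7 degrees, less where a joint would pass 70% of its speed; a pose out of reach is approached as far as the arm can. A call with a number of a shift or a turn outside -1 to 1 is refused whole. A call with a gripper value outside its range is refused whole. The fingers move at their own pace and stop on an object; the grip force is fixed at half the most. Time passes only in rows, so rows that repeat a pose let the fingers close. It gives the time, the measured TCP pose, the force, the opening and the grip force at its end, in the units of the state.
- bot.state(): the state, without advancing time (a new reading comes with each control period).
- bot.camera(name): name is "side" or "top" or "wrist"; returns the picture (384x512x3 uint8, red, green, blue); there is no depth.
- bot.get_calibration(name): a dict with "camera_matrix" (3x3 intrinsics, pixels), "R" (3x3) and "t" (3): a world point X has camera coordinates R X + t; the wrist camera has in their place "hand_eye" (4x4, takes a point from camera to tool coordinates, whose origin is the TCP and whose axes are the flange's). Camera axes: x right, y down, z forward; pixel columns grow to the right and rows downward; lengths in mm; the calibration is good to about 2 mm. The wrist camera is an equidistant fisheye: a pixel r from the principal point sees the ray r / f radians off the axis. A picture is of the moment at which its call begins: read the wrist's pose just before it. get_calibration takes no time and is no camera call.
- bot.job_done(): hands the job in; it is judged then, once.
The state is a dict: "clock": time; "joints": joint angles; "dq": joint speeds; "joint_torque": joint torques, N m; "eef_pos": TCP position; "ee_rot": TCP orientation; "wrist_force": force on the tool from outside, world axes, zero at the start; "torque": the same for the moment, N m; "finger_gap": opening from 0.0 (shut) to 1.0 (fully open); "gripper_force": force on a finger pad.
Only numpy, scipy, OpenCV 4.12 (cv2) and the standard library are available. Lean on these libraries where they do the work, as an engineer would, in place of code of your own. Each camera call takes 0.05 s, during which the arm holds its last target. There are 200 camera calls.

## Working session

There is one attempt and no reset: what is moved stays moved. The work goes in short steps, Python scripts to look and compute and a shell command to move; the robot and the scene stay as the last step left them, time stands still between calls to the robot, and variables do not carry over. Pictures are saved under pics/ and viewed, at most 14 in all, crops included, and the job is handed in when it is done.

```bash
ls; mkdir -p pics
python3 - <<'E'
from rig import bot
import cv2,numpy as np
print(bot.state())
for n in("side","top","wrist"):
    c=bot.get_calibration(n); print(n,{k:np.round(v,3).tolist() for k,v in c.items()})
    cv2.imwrite(f"pics/{n}0.png",bot.camera(n)[:,:,::-1])
E
```

```text
pics
{'clock': 0.0, 'joints': array([-77.52190977,  22.8734279 ,   2.58004315,  88.1140112 ,
        -1.07088127,  69.15074726,  -2.90579181]), 'dq': array([-0.02430416,  0.06583711,  0.03240696,  0.029808  ,  0.07113585,
        0.14354839, -0.00726598]), 'joint_torque': array([-3.82534317e-04, -4.75117922e+01,  1.36468504e+00, -2.54222327e+01,
        1.17430105e-02,  9.54424439e-03,  5.98812434e-06]), 'eef_pos': array([202.34770053, 617.3923373 , 403.6473157 ]), 'ee_rot': array([-1.79886255e+02,  8.35133481e-03,  1.61855550e+02]), 'wrist_force': array([-0.39441777,  0.19022278, -0.43155862]), 'torque': array([-0.00681455, -0.05512503,  0.0363039 ]), 'gripper_force': 0.0, 'finger_gap': 1.0040007040217398}
side {'camera_matrix': [[367.201, 0.0, 254.801], [0.0, 367.201, 191.91], [0.0, 0.0, 1.0]], 'R': [[0.919, -0.394, 0.021], [-0.286, -0.701, -0.654], [0.272, 0.595, -0.756]], 't': [-479.921, 256.679, 829.407]}
top {'camera_matrix': [[485.902, 0.0, 247.15], [0.0, 485.902, 194.597], [0.0, 0.0, 1.0]], 'R': [[0.011, -1.0, -0.002], [-0.997, -0.01, -0.08], [0.08, 0.003, -0.997]], 't': [9.976, 517.207, 1473.499]}
wrist {'camera_matrix': [[297.319, 0.0, 253.811], [0.0, 297.319, 192.96], [0.0, 0.0, 1.0]], 'hand_eye': [[0.0, -0.948, -0.319, 82.055], [1.0, 0.001, -0.001, 0.826], [0.001, -0.319, 0.948, 32.301], [0.0, 0.0, 0.0, 1.0]]}
```

View pics/top0.png

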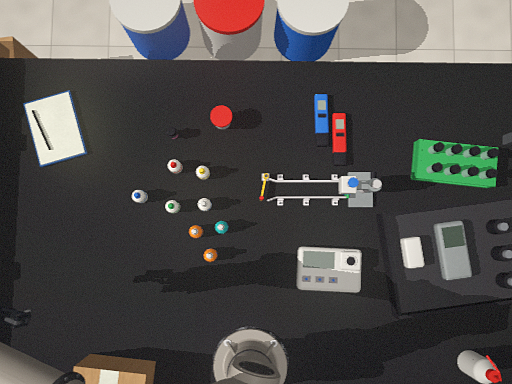

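View pics/side0.png

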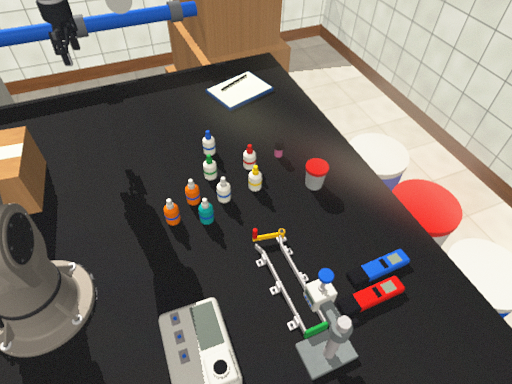

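Top view: bottles' caps are red (174,165), yellow (202,171), blue (138,195), green (172,205) and white (204,203), so all five are present. The gate is shut, with the pin at (262,198), and the blue button is at (352,183). The oranges and turquoise are decoys. Next I'll measure.

```bash
cat > h.py <<'E'
from rig import bot
import cv2,numpy as np
from scipy.spatial.transform import Rotation as Ro
np.set_printoptions(precision=1,suppress=True)
CAL={n:bot.get_calibration(n) for n in("side","top","wrist")}
HSV={'red':[(0,150,90),(7,255,255)],'yellow':[(22,120,90),(34,255,255)],'blue':[(105,150,80),(125,255,255)],'green':[(55,120,50),(80,255,255)],
 'white':[(0,0,190),(180,40,255)],'turq':[(83,120,60),(98,255,255)],'orange':[(9,150,120),(19,255,255)]}
def blobs(im,col,box=None,amin=6):
    m=cv2.inRange(cv2.cvtColor(im,cv2.COLOR_RGB2HSV),*[np.array(v) for v in HSV[col]])
    if box: k=np.zeros_like(m); k[box[1]:box[3],box[0]:box[2]]=255; m&=k
    n,_,s,c=cv2.connectedComponentsWithStats(m)
    return [(c[i].round(1),int(s[i,4]),s[i,:4].tolist()) for i in range(1,n) if s[i,4]>=amin]
def ray(n,p,st=None):
    c=CAL[n];K=np.array(c['camera_matrix'])
    v=np.array([(p[0]-K[0,2])/K[0,0],(p[1]-K[1,2])/K[1,1]])
    if n=='wrist':
        a=np.linalg.norm(v);d=np.r_[v/max(a,1e-9)*np.sin(a),np.cos(a)]
        H=np.array(c['hand_eye']);R=Ro.from_euler('xyz',st['ee_rot'],degrees=True).as_matrix()
        return R@H[:3,3]+st['eef_pos'],R@H[:3,:3]@d
    R=np.array(c['R']);return -R.T@np.array(c['t']),R.T@np.r_[v,1]
def at(n,p,z,st=None):
    o,d=ray(n,p,st);return (o+d*(z-o[2])/d[2])[:2]
def project(n,X,st=None):
    X=np.array(X,float);c=CAL[n];K=np.array(c['camera_matrix'])
    if n=='wrist':
        H=np.array(c['hand_eye']);R=Ro.from_euler('xyz',st['ee_rot'],degrees=True).as_matrix()
        q=H[:3,:3].T@(R.T@(X-st['eef_pos'])-H[:3,3]);a=np.arctan2(np.hypot(*q[:2]),q[2]);r=q[:2]/max(np.hypot(*q[:2]),1e-9)*a
    else: q=np.array(c['R'])@X+np.array(c['t']);r=q[:2]/q[2]
    return r*K[0,0]+K[:2,2]
E
python3 - <<'E'
from h import *
im=cv2.imread('pics/top0.png')[:,:,::-1].copy()
for c,z in [('red',84),('yellow',84),('blue',84),('green',84),('white',84),('turq',84),('orange',84)]:
    for p,a,b in blobs(im,c,(120,100,400,270)): print('top',c,p,a,b,at('top',p,z))
im=cv2.imread('pics/side0.png')[:,:,::-1].copy()
for c in ['red','yellow','blue','green']:
    for p,a,b in blobs(im,c,(190,120,420,345)): print('side',c,p,a,b,at('side',p,77))
E
```

```text
top red [220.8 115.6] 392 [210, 105, 23, 22] [747.7  96.4]
top red [338.5 133.9] 438 [332, 113, 15, 40] [ 695.9 -254.4]
top red [173.  164.6] 25 [171, 162, 5, 6] [598.8 235.7]
top red [261.1 197.4] 15 [259, 196, 5, 4] [504.1 -25.9]
top yellow [201.4 170.6] 27 [199, 168, 6, 6] [581.7 151.3]
top yellow [263.5 184.2] 55 [260, 173, 9, 23] [543.3 -32.6]
top blue [321.  119.1] 342 [314, 100, 15, 34] [ 740.1 -202.5]
top blue [352.7 182.2] 72 [348, 178, 10, 9] [ 551.9 -295.7]
top blue [136.6 195. ] 25 [134, 193, 6, 5] [507.4 340.9]
top green [346.6 195.8] 13 [344, 194, 5, 5] [ 511.5 -277.4]
top green [170.5 205.7] 22 [168, 204, 6, 5] [476.9 240.3]
top white [171.6 165.9] 53 [168, 160, 9, 12] [594.8 239.8]
top white [199.6 171.9] 55 [196, 166, 10, 12] [577.8 156.6]
top white [326.7 182.4] 394 [269, 175, 87, 19] [ 550.5 -219. ]
top white [376.6 183.5] 57 [373, 180, 9, 8] [ 548.8 -366.1]
top white [135.6 196.1] 50 [132, 190, 9, 12] [504.1 343.8]
top white [308.4 199.2] 163 [275, 197, 71, 8] [ 500.3 -165.1]
top white [201.8 203.8] 77 [198, 198, 10, 12] [483.4 148.4]
top white [169.2 206.3] 56 [1
[... 654 characters left out ...]
92, 180, 28, 44] [920.1 -97.2]
side red [254.3 232.4] 48 [252, 228, 6, 11] [499.  -47.3]
side red [377.3 293.2] 768 [353, 275, 52, 37] [ 680.  -291.1]
side yellow [255.  169.7] 55 [252, 165, 7, 10] [583.1 144.4]
side yellow [254.6 183.6] 25 [248, 181, 14, 5] [561.6  97.2]
side yellow [270.7 234.7] 91 [257, 229, 28, 11] [532.5 -68.3]
side blue [207.4 134.2] 44 [205, 130, 6, 9] [508.7 335.9]
side blue [205.1 217.1] 15 [199, 215, 14, 4] [404.7  40.8]
side blue [384.1 264.9] 654 [361, 248, 49, 34] [ 734.9 -240.2]
side blue [325.8 275. ] 199 [318, 268, 17, 15] [ 600.1 -211.4]
side green [208.7 158.7] 45 [206, 155, 7, 9] [478.6 233.6]
side green [315.5 329.5] 204 [303, 322, 26, 17] [ 519.9 -307.7]
```

Run:
```python
import cv2
a=cv2.imread('pics/top0.png')[155:225,240:400]
b=cv2.imread('pics/side0.png')[215:375,240:400]
a=cv2.resize(a,None,fx=5,fy=5,interpolation=2);cv2.imwrite('pics/topz.png',a)
```

```text
(no output)
```

View pics/topz.png

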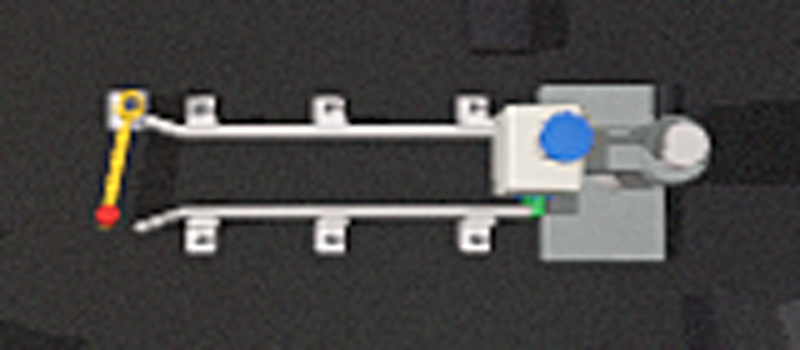

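The crop shows the lane running along image x. The hinge is at (266,175.6), and the rails are at rows ~181 and ~197. The gate is slightly ajar, and the button is at (352.7,182.2).

Run:
```python
from h import *
im=cv2.imread('pics/top0.png')
g=im.astype(float).min(2)
# sub-pixel rail centre rows
for x in range(282,336,6):
    def c(a,b):
        w=np.clip(g[a:b,x]-110,0,None);return (w*np.arange(a,b)).sum()/max(w.sum(),1e-9)
    u,l=c(177,185),c(192,200)
    print(x,round(u,2),round(l,2),at('top',(x,u),28),at('top',(x,l),28))
print('button',at('top',(352.7,182.2),222),'hinge',at('top',(266,175.6),33),'pin',at('top',(261.1,197.4),58))
oa,da=ray('top',(352.7,182.2))
for nm,pt,ps in [('button',(352.7,182.2),(325.8,275)),('pin',(261.1,197.4),(254.3,230)),('red',(173,164.6),(249.1,146.5)),('yel',(201.4,170.6),(255,167.7)),('blue',(136.6,195),(207.4,132.2)),('green',(170.5,205.7),(208.7,156.7))]:
    (o1,d1),(o2,d2)=ray('top',pt),ray('side',ps)
    t=np.linalg.lstsq(np.c_[d1,-d2],o2-o1,rcond=None)[0];print(nm,o1+d1*t[0],o2+d2*t[1])
```

```text
282 179.22 197.86 [565. -91.] [507.6 -91.3]
288 180.5 196.78 [ 561.2 -109.4] [ 511.1 -109.6]
294 180.51 196.76 [ 561.4 -127.8] [ 511.4 -127.9]
300 180.48 196.7 [ 561.6 -146.2] [ 511.7 -146.3]
306 179.07 197.69 [ 566.2 -164.6] [ 508.9 -164.6]
312 180.48 196.68 [ 562. -183.] [ 512.2 -183. ]
318 180.47 196.67 [ 562.2 -201.4] [ 512.4 -201.3]
324 180.46 196.66 [ 562.5 -219.8] [ 512.6 -219.7]
330 180.49 196.65 [ 562.6 -238.2] [ 512.9 -238. ]
button [ 536.9 -266. ] hinge [575.  -41.6] pin [506.1 -26.5]
button [ 537.4 -266.8  218. ] [ 539.6 -268.   218.5]
pin [506.3 -26.6  55.3] [508.  -27.2  55.4]
red [599.4 236.4  79.6] [603.2 235.2  79.9]
yel [582.6 152.   77.4] [585.8 150.9  77.7]
blue [507.7 341.9  80. ] [510.7 341.1  80.1]
green [477.2 241.3  77.9] [480.9 240.4  78. ]
```

```bash
cat >> h.py <<'E'
def rel(x,y,z,yaw=90.7):
    s=bot.state();R=Ro.from_euler('xyz',s['ee_rot'],degrees=True).as_matrix()
    d=R.T@(np.array([x,y,z])-s['eef_pos'])/250
    t=-((yaw-s['ee_rot'][2]+180)%360-180)/90
    return np.round(np.r_[d,t],3).tolist()
def S(x,y):  # station -> world
    a=np.radians(.7);return 538.2+x*np.cos(a)-y*np.sin(a),-285.8+x*np.sin(a)+y*np.cos(a)
E
python3 - <<'E'
from h import *
print(rel(350,400,400),rel(506,-26.5,300))
for i in np.radians([11.5,25,40,55,70,85,100,115,125]): print(S(40-70*np.cos(i),245+70*np.sin(i)))
E
```

```text
[-0.832, -0.643, 0.017, 0.791] [-1.956, -2.069, 0.419, 0.791]
(np.float64(506.44374203077433), np.float64(-27.212912378778697))
(np.float64(511.40562021730136), np.float64(-11.52359929742181))
(np.float64(521.0350349009271), np.float64(4.00705668414912))
(np.float64(534.3559647868543), np.float64(16.516242482647044))
(np.float64(550.4606105172345), np.float64(25.15147775831133))
(np.float64(568.2514670997278), np.float64(29.32428549750648))
(np.float64(586.5161170590178), np.float64(28.750295748697113))
(np.float64(604.0098546841401), np.float64(23.468624964701746))
(np.float64(614.6506730074126), np.float64(17.497276214924113))
```

```bash
python3 -m crank '[[-0.83,-0.64,0.02,0.79,1],[-0.83,-0.64,0.02,0.79,1],[-0.83,-0.64,0.02,0.79,1],[-0.83,-0.64,0.02,0.79,1],[-0.83,-0.64,0.02,0.79,1],[-0.83,-0.64,0.02,0.79,1],[-0.83,-0.64,0.02,0.79,1],[-0.83,-0.64,0.02,0.79,1]]'; python3 -c "
from h import *
print(rel(506,-26.5,270))"
```

```text
clock: 1.15
eef_pos: [349.7, 400.9, 399.5]
ee_rot: [-180.0, 0.0, 90.8]
wrist_force: [0.1, 0.1, -0.2]
finger_gap: 1.001
gripper_force: 0.0
[-1.718, 0.6, 0.518, 0.002]
```

Two hops, then a wrist look above the pin.

```bash
python3 -m crank '[[-0.25,0.1,0,0,1],[-0.5,0.2,0,0,1],[-0.75,0.3,0,0,1],[-0.98,0.4,0,0,1],[-0.98,0.4,0,0,1]]' >/dev/null; python3 -m crank '[[-0.25,0.1,0.2,0,1],[-0.5,0.2,0.4,0,1],[-0.74,0.2,0.52,0,1],[-0.74,0.2,0.52,0,1],[-0.74,0.2,0.52,0,1]]'
python3 - <<'E'
from h import *
s=bot.state(); im=bot.camera('wrist'); cv2.imwrite('pics/w1.png',im[:,:,::-1])
print(project('wrist',(506,-26.5,58),s))
for p,a,b in blobs(im,'red'): print(p,a,b,at('wrist',p,58,s))
print(rel(506.3,-27,209))
E
```

```text
clock: 2.4
eef_pos: [504.7, -29.5, 267.9]
ee_rot: [-179.8, 0.1, 90.5]
wrist_force: [-1.7, 0.2, 0.7]
finger_gap: 1.001
gripper_force: 0.0
[256.6 221.3]
[257.5 215.3] 452 [248, 200, 20, 31] [506.5 -22.2]
[388.2 370.2] 842 [370, 357, 40, 27] [ 645.8 -200.3]
[409.8 377. ] 20 [408, 375, 5, 5] [ 681.  -222.9]
[0.001, 0.005, 0.239, 0.0]
```

View pics/w1.png

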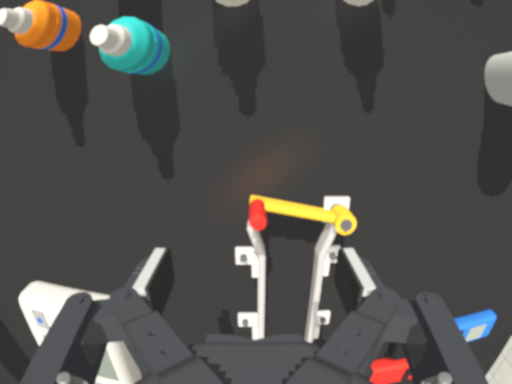

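The wrist view shows the pin at (258,215), between the open fingers as predicted, with the gate slightly ajar. I'll descend and pinch it.

```bash
python3 -m crank '[[0.01,0.007,0.12,0,1],[0.01,0.007,0.237,0,0.6],[0.01,0.007,0.237,0,0.2],[0.01,0.007,0.237,0,0],[0.01,0.007,0.237,0,0],[0.01,0.007,0.237,0,0],[0.01,0.007,0.237,0,0]]'
python3 - <<'E'
from h import *
for i in np.radians([20,35,50,65,80,95,110,122]): print(rel(*S(40-70*np.cos(i),245+70*np.sin(i)),209))
E
```

```text
clock: 3.32
eef_pos: [506.5, -24.0, 211.7]
ee_rot: [-179.9, -0.1, 90.8]
wrist_force: [-4.6, 1.3, 8.7]
finger_gap: 0.117
gripper_force: 58.6
[0.027, 0.011, 0.011, 0.001]
[0.092, 0.045, 0.011, 0.001]
[0.146, 0.094, 0.011, 0.001]
[0.185, 0.156, 0.011, 0.001]
[0.207, 0.226, 0.011, 0.001]
[0.21, 0.299, 0.011, 0.001]
[0.194, 0.37, 0.01, 0.001]
[0.168, 0.422, 0.01, 0.001]
```

```bash
python3 -m crank '[[0.03,0.01,-0.01,0,0],[0.09,0.045,-0.01,0,0],[0.145,0.095,-0.01,0,0],[0.185,0.155,-0.01,0,0],[0.205,0.225,-0.01,0,0],[0.21,0.3,-0.01,0,0],[0.195,0.37,-0.01,0,0],[0.17,0.42,-0.01,0,0]]'; python3 -m crank '[[0,0,0,0,0],[0,0,0,0,0.35],[0,0,0,0,0.35],[0,0,0,0,0.35],[0,0,-0.3,0,1],[0,0,-0.6,0,1],[0,0,-0.6,0,1]]';python3 - <<'E'
from h import *
im=bot.camera('top');cv2.imwrite('pics/t1.png',im[:,:,::-1])
for p,a,b in blobs(im,'red',(150,150,300,220)): print(p,a,b,at('top',p,58))
print(blobs(im,'yellow',(240,140,300,220)))
print(rel(485.5,144,300),rel(485.5,144,204))
E
```

```text
clock: 4.32
eef_pos: [615.1, 28.9, 213.7]
ee_rot: [179.5, -0.6, 91.2]
wrist_force: [6.2, 10.7, -3.9]
finger_gap: 0.001
gripper_force: 4.9
clock: 5.2
eef_pos: [612.9, 18.0, 368.0]
ee_rot: [179.5, -0.0, 90.6]
wrist_force: [0.4, 0.9, -0.8]
finger_gap: 0.964
gripper_force: 0.0
[173.  164.5] 24 [171, 162, 5, 6] [602.7 239.8]
[(array([263.6, 174.4]), 23, [260, 171, 8, 8])]
[0.51, -0.509, 0.275, -0.0] [0.509, -0.514, 0.659, -0.0]
```

Run:
```python
from h import *
s=bot.state(); im=bot.camera('wrist'); cv2.imwrite('pics/w2.png',im[:,:,::-1])
for p,a,b in blobs(im,'red',amin=60): print(p,a,b,at('wrist',p,52,s))
for p,a,b in blobs(im,'yellow',amin=60): print(p,a,b,at('wrist',p,25,s))
```

```text
[391.9 109. ] 3422 [361, 75, 63, 69] [758.1  96.7]
[496.2 121.8] 2240 [479, 75, 33, 90] [917.  100.2]
[256.2 183. ] 197 [250, 173, 13, 20] [619.9  15.3]
[316.9 339.9] 201 [303, 336, 29, 11] [ 707.5 -209.2]
[219.   41.5] 290 [210, 32, 19, 20] [580.3 159.5]
[228.3 207.5] 496 [208, 179, 42, 54] [589.3 -22. ]
```

View pics/w2.png

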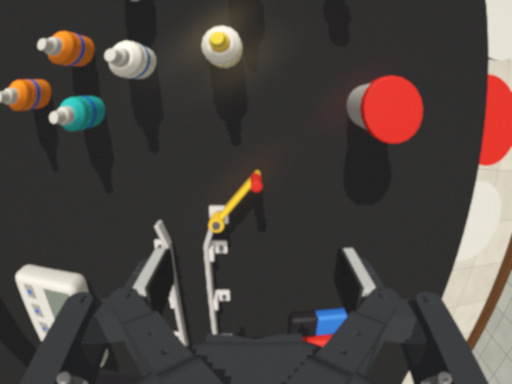

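The gate is open: the pin at (256,183) works out to about 2.25 rad. Now to the white bottle.

```bash
python3 -m crank '[[0.25,-0.25,0.1,0,1],[0.51,-0.51,0.27,0,1],[0.51,-0.51,0.27,0,1],[0.51,-0.51,0.27,0,1],[0.51,-0.51,0.27,0,1]]'
python3 - <<'E'
from h import *
s=bot.state(); im=bot.camera('wrist'); cv2.imwrite('pics/w3.png',im[:,:,::-1])
t=bot.camera('top')
for c in HSV:
  for p,a,b in blobs(im,c,(0,0,512,260),amin=60): print(c,p,a,b,at('wrist',p,84,s))
print(project('wrist',(485.5,144,84),s),project('wrist',(485.5,144,0),s))
print(rel(485.5,144,204))
E
```

```text
clock: 5.92
eef_pos: [482.5, 145.0, 295.0]
ee_rot: [180.0, 0.1, 90.8]
wrist_force: [0.5, 0.1, 1.0]
finger_gap: 1.001
gripper_force: 0.0
red [422.4  93.5] 652 [406, 82, 35, 23] [592.4 237.9]
red [501.5 246.8] 563 [486, 227, 26, 33] [712.9 117.9]
yellow [353.5 181.4] 84 [348, 169, 19, 32] [547.2 176.2]
yellow [388.6 206.3] 660 [373, 191, 32, 31] [576.1 158.9]
white [249.2  71.5] 1301 [223, 49, 53, 46] [478.8 242.5]
white [401.  87.] 977 [381, 69, 45, 43] [575.5 240.1]
white [374.6  79.2] 89 [369, 72, 15, 15] [556.3 242.8]
white [354.2 169.4] 225 [344, 162, 29, 22] [546.8 184.2]
white [141.7 178.9] 531 [128, 165, 30, 30] [408.9 176.1]
white [257.1 199.5] 2177 [234, 169, 48, 63] [484.7 163. ]
white [372.4 188.7] 1134 [353, 170, 46, 47] [561.5 171.5]
white [487.9 222.5] 550 [468, 210, 43, 29] [681.5 143.7]
white [ 73.  231.2] 414 [60, 218, 28, 29] [343.7 134.3]
white [156.6 254. ] 103 [149, 248, 15, 12] [413.1 119.9]
white [351.1 254.1] 100 [345, 249, 14, 11] [553.3 121.8]
turq [191.1 227.9] 390 [169, 219, 38, 28] [440.6 141.9]
turq [182.7 245.9] 839 [160, 232, 43, 28] [433.5 127.7]
orange [178.6 150.5] 226 [160, 139, 28, 33] [435.3 194.6]
orange [161.4 169.8] 1018 [129, 147, 51, 50] [423.2 182.2]
orange [113.1 198.8] 394 [93, 186, 32, 35] [385.3 161.7]
orange [ 94.8 218. ] 896 [68, 198, 43, 45] [367.  146.5]
[257.8 226.4] [256.7 187.8]
[0.0, 0.007, 0.368, -0.001]
```

View pics/w3.png

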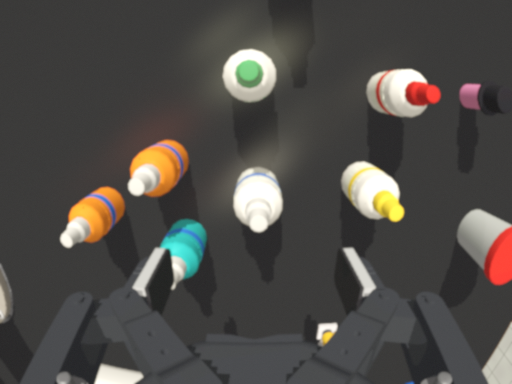

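White's cap tip is at (258,220), which puts the bottle at about (485,147). I'll descend and grip.

```bash
python3 -m crank '[[0.006,0.01,0.18,0,1],[0.006,0.01,0.36,0,1],[0.006,0.01,0.37,0,0.5],[0.006,0.01,0.37,0,0.3],[0.006,0.01,0.37,0,0.3],[0.006,0.01,0.37,0,0.3],[0.006,0.01,0.37,0,0.3]]'
python3 - <<'E'
from h import *
for y in (300,265,230,180,150): print(y,rel(*S(0,y),205))
E
```

```text
clock: 6.9
eef_pos: [486.4, 146.7, 205.1]
ee_rot: [179.7, -0.1, 90.7]
wrist_force: [-0.5, -0.6, 8.0]
finger_gap: 0.424
gripper_force: 60.2
300 [-0.533, 0.186, 0.0, 0.0]
265 [-0.673, 0.186, 0.0, 0.0]
230 [-0.813, 0.186, -0.0, 0.0]
180 [-1.013, 0.186, -0.001, 0.0]
150 [-1.133, 0.186, -0.001, 0.0]
```

```bash
python3 -m crank '[[-0.1,0.04,-0.006,0,0.3],[-0.25,0.1,-0.006,0,0.3],[-0.4,0.16,-0.006,0,0.3],[-0.53,0.186,-0.006,0,0.3],[-0.53,0.186,-0.006,0,0.3],[-0.53,0.186,-0.006,0,0.3]]'
python3 - <<'E'
from h import *
for y in (265,230,180,95): print(y,rel(*S(0,y),205))
s=bot.state(); im=bot.camera('wrist'); cv2.imwrite('pics/w4.png',im[:,:,::-1])
E
```

```text
clock: 7.65
eef_pos: [533.5, 15.0, 205.2]
ee_rot: [179.9, -0.0, 90.8]
wrist_force: [0.6, -0.4, 1.2]
finger_gap: 0.427
gripper_force: 60.2
265 [-0.143, 0.004, 0.001, 0.001]
230 [-0.283, 0.004, 0.001, 0.001]
180 [-0.483, 0.004, 0.001, 0.001]
95 [-0.823, 0.003, 0.001, 0.001]
```

View pics/w4.png

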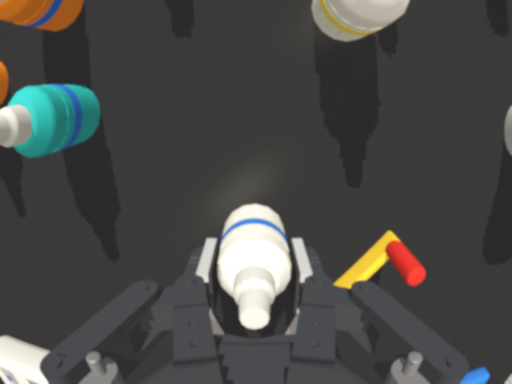

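```bash
python3 -m crank '[[-0.1,0.004,0,0,0.3],[-0.2,0.004,0,0,0.3],[-0.3,0.004,0,0,0.3],[-0.4,0.004,0,0,0.3],[-0.5,0.004,0,0,0.3],[-0.6,0.004,0,0,0.3],[-0.7,0.004,0,0,0.3],[-0.82,0.004,0,0,0.3]]'; python3 -m crank '[[0,0,0,0,0.3],[0,0,0.003,0,0.6],[0,0,0.003,0,0.75],[0,0,0.003,0,0.75],[0,0,-0.25,0,0.9],[0.25,0,-0.4,0,1],[0.5,0,-0.4,0,1],[0.75,0.1,-0.4,0,1]]'
python3 - <<'E'
from h import *
im=bot.camera('top');cv2.imwrite('pics/t2.png',im[:,:,::-1])
for c in ('red','yellow','blue','green'):
    for p,a,b in blobs(im,c,(120,140,400,230)): print(c,p,a,at('top',p,82))
for p,a,b in blobs(im,'white',(262,175,400,205)): print('w',p,a,b,at('top',p,70))
print(rel(582.5,152,300))
E
```

```text
clock: 8.7
eef_pos: [538.5, -187.0, 205.2]
ee_rot: [179.9, -0.3, 91.0]
wrist_force: [0.9, 3.3, 5.3]
finger_gap: 0.422
gripper_force: 60.7
clock: 9.7
eef_pos: [554.3, -13.3, 305.2]
ee_rot: [180.0, -0.1, 90.7]
wrist_force: [2.2, -0.5, -0.9]
finger_gap: 1.0
gripper_force: 0.0
red [339.  145.6] 172 [ 661.1 -256.1]
red [172.9 164.6] 24 [599.  236.4]
yellow [201.4 170.6] 27 [582.  151.5]
blue [352.7 182.1] 73 [ 552.5 -296.1]
blue [136.6 195. ] 25 [507.5 341.4]
green [347. 196.] 11 [ 511.1 -279. ]
green [170.5 205.7] 22 [477.  240.6]
w [302.2 180.7] 147 [277, 175, 50, 15] [ 556.4 -148.3]
w [332.3 176.2] 6 [332, 175, 2, 4] [ 570.8 -238. ]
w [346.1 187.5] 140 [340, 180, 16, 13] [ 537.4 -278.9]
w [376.1 185.4] 24 [373, 183, 8, 5] [ 544.6 -368.2]
w [294.7 199.1] 99 [274, 197, 45, 8] [ 501.2 -126.1]
w [336.1 199.9] 41 [332, 197, 14, 8] [ 500.1 -249. ]
[0.614, 0.116, 0.024, 0.009]
```

```bash
python3 -m crank '[[0.22,0.04,0.02,0,1],[0.44,0.08,0.02,0,1],[0.617,0.112,0.02,0,1],[0.617,0.112,0.02,0,1],[0.617,0.112,0.02,0,1]]'
python3 - <<'E'
from h import *
s=bot.state(); im=bot.camera('wrist'); cv2.imwrite('pics/w5.png',im[:,:,::-1])
for p,a,b in blobs(im,'yellow',amin=60): print(p,a,b,at('wrist',p,76,s))
print(rel(582,152.5,205))
E
```

```text
clock: 10.38
eef_pos: [580.8, 138.9, 299.0]
ee_rot: [-180.0, 0.1, 90.8]
wrist_force: [-1.1, -0.5, -0.4]
finger_gap: 0.999
gripper_force: 0.0
[ 50.3 152.1] 75 [44, 148, 13, 9] [423.3 188.2]
[258.7 194.9] 605 [247, 180, 24, 32] [584.  155.8]
[ 10.  200.4] 62 [5, 197, 11, 8] [362.3 147. ]
[266.9 320.9] 642 [241, 296, 53, 44] [593.5  41.8]
[0.058, 0.006, 0.377, -0.0]
```

```bash
python3 -m crank '[[0.06,0.007,0.18,0,1],[0.06,0.007,0.37,0,1],[0.06,0.007,0.376,0,0.5],[0.06,0.007,0.376,0,0.3],[0.06,0.007,0.376,0,0.3],[0.06,0.007,0.376,0,0.3],[0.06,0.007,0.372,0,0.3]]'
python3 - <<'E'
from h import *
print(rel(*S(0,310),205))
E
```

```text
clock: 11.3
eef_pos: [583.6, 154.3, 208.0]
ee_rot: [179.8, -0.1, 90.7]
wrist_force: [0.8, -0.4, 1.0]
finger_gap: 0.422
gripper_force: 60.0
[-0.518, -0.203, 0.011, 0.0]
```

```bash
python3 -m crank '[[-0.1,-0.06,0,0,0.3],[-0.25,-0.14,0,0,0.3],[-0.4,-0.203,0.005,0,0.3],[-0.52,-0.203,0.01,0,0.3],[-0.52,-0.203,0.01,0,0.3],[-0.52,-0.203,0.01,0,0.3]]'
python3 - <<'E'
from h import *
for y in (230,95): print(y,rel(*S(0,y),205))
E
```

```text
clock: 12.05
eef_pos: [535.9, 22.9, 206.8]
ee_rot: [179.6, -0.0, 90.7]
wrist_force: [0.1, -1.7, 13.3]
finger_gap: 0.422
gripper_force: 65.3
230 [-0.315, -0.006, 0.007, 0.0]
95 [-0.855, -0.006, 0.007, 0.0]
```

```bash
python3 -m crank '[[-0.1,-0.006,-0.008,0,0.3],[-0.2,-0.006,-0.008,0,0.3],[-0.3,-0.006,-0.008,0,0.3],[-0.4,-0.006,-0.008,0,0.3],[-0.5,-0.006,-0.008,0,0.3],[-0.6,-0.006,-0.008,0,0.3],[-0.65,-0.006,-0.008,0,0.3],[-0.7,-0.006,-0.008,0,0.3]]'; python3 -m crank '[[-0.04,0,0,0,0.3],[-0.08,0,0,0,0.3],[-0.12,0,0,0,0.3],[-0.15,0,0,0,0.3],[-0.15,0,0,0,0.3]]';  python3 -m crank '[[0,0,0,0,0.6],[0,0,0,0,0.75],[0,0,0,0,0.75],[0,0,-0.25,0,0.9],[0.25,0,-0.4,0,1],[0.5,0.05,-0.4,0,1],[0.75,0.1,-0.4,0,1]]'
python3 - <<'E'
from h import *
s=bot.state(); im=bot.camera('wrist')
for p,a,b in blobs(im,'yellow',amin=60): print(p,a,b,at('wrist',p,80,s))
print(rel(599,237.5,300))
E
```

```text
clock: 13.05
eef_pos: [535.8, -149.6, 207.4]
ee_rot: [179.8, -0.2, 90.8]
wrist_force: [-0.1, 6.0, 9.7]
finger_gap: 0.423
gripper_force: 64.7
clock: 13.68
eef_pos: [536.1, -187.8, 207.3]
ee_rot: [179.8, -0.1, 90.8]
wrist_force: [0.3, 3.4, 8.0]
finger_gap: 0.421
gripper_force: 64.7
clock: 14.55
eef_pos: [555.5, -10.7, 306.7]
ee_rot: [179.9, -0.0, 90.7]
wrist_force: [0.6, -0.0, 0.5]
finger_gap: 1.004
gripper_force: 0.0
[292.3 200.8] 1001 [266, 163, 57, 73] [583.1   1.2]
[235.7 324. ] 100 [219, 320, 34, 12] [ 541.7 -115.2]
[0.943, 0.192, 0.031, 0.008]
```

Run:
```python
from h import *
im=bot.camera('side')[110:380,180:420]
cv2.imwrite('pics/s1.png',cv2.resize(im[:,:,::-1],None,fx=2.2,fy=2.2))
print(rel(599,237.5,300))
```

```text
[0.957, 0.195, 0.027, 0.009]
```

View pics/s1.png

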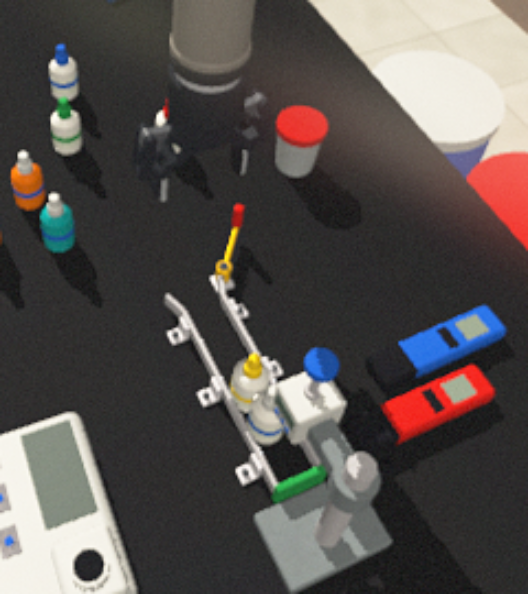

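Both bottles stand in the lane, with yellow behind white, and the gate is open. Now red.

```bash
python3 -m crank '[[0.25,0.05,0.02,0,1],[0.5,0.1,0.02,0,1],[0.75,0.15,0.02,0,1],[0.957,0.19,0.02,0,1],[0.957,0.19,0.02,0,1],[0.957,0.19,0.02,0,1]]'
python3 - <<'E'
from h import *
s=bot.state(); im=bot.camera('wrist')
for p,a,b in blobs(im,'red',amin=60): print(p,a,b,at('wrist',p,76,s))
print(rel(600,238.5,205))
E
```

```text
clock: 15.4
eef_pos: [599.6, 227.0, 300.2]
ee_rot: [-180.0, 0.1, 90.8]
wrist_force: [0.9, 0.4, -0.1]
finger_gap: 1.003
gripper_force: 0.0
[261.8 256.6] 585 [252, 241, 21, 33] [606.2 194.7]
[390.8 348. ] 274 [379, 341, 25, 15] [743.9  77. ]
[0.051, 0.002, 0.381, -0.001]
```

Red appears to have been knocked aside. I'll confirm that from the top and side cameras.

Run:
```python
from h import *
im=bot.camera('top');si=bot.camera('side')
for c in ('red','blue','green'):
    for p,a,b in blobs(im,c,(120,140,300,230)): print(c,p,a,at('top',p,82))
    for p,a,b in blobs(si,c,(190,120,270,240)): print('side',c,p,a,at('side',p,77))
s=bot.state();cv2.imwrite('pics/w6.png',bot.camera('wrist')[:,:,::-1])
print(rel(605,193,205))
```

```text
red [247.8 159.8] 16 [615.7  14.5]
red [189.  163.4] 23 [603.1 188.7]
side red [256.9 158.7] 51 [605.3 182.5]
side red [256.6 173.1] 14 [582.  130.8]
side blue [207.4 134.1] 45 [508.8 336.3]
side blue [205.3 217.1] 16 [405.1  40.6]
side green [208.6 158.8] 44 [478.2 233.3]
[-0.131, 0.019, 0.383, -0.001]
```

View pics/w6.png

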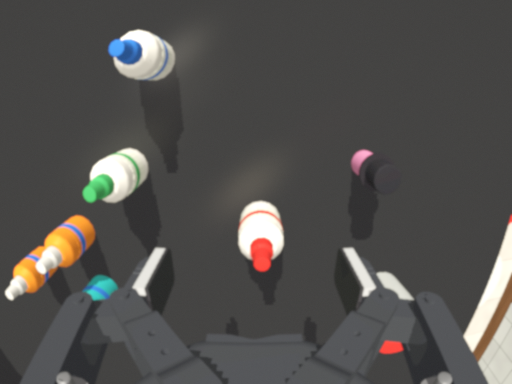

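Red is upright and now stands at about (604,191). I'll grip it there.

```bash
python3 -m crank '[[-0.14,0.016,0,0,1],[-0.14,0.016,0.18,0,1],[-0.14,0.016,0.37,0,1],[-0.14,0.016,0.376,0,0.5],[-0.14,0.016,0.376,0,0.3],[-0.14,0.016,0.376,0,0.3],[-0.14,0.016,0.376,0,0.3],[-0.14,0.016,0.372,0,0.3]]'
python3 - <<'E'
from h import *
print(rel(*S(0,310),207),rel(*S(0,95),207))
E
```

```text
clock: 16.6
eef_pos: [605.3, 192.9, 209.6]
ee_rot: [179.8, -0.1, 90.7]
wrist_force: [1.8, -0.3, 2.4]
finger_gap: 0.421
gripper_force: 60.3
[-0.671, -0.292, 0.008, 0.001] [-1.531, -0.293, 0.007, 0.001]
```

```bash
python3 -m crank '[[-0.1,-0.08,0,0,0.3],[-0.25,-0.2,0,0,0.3],[-0.4,-0.29,0,0,0.3],[-0.55,-0.29,0,0,0.3],[-0.67,-0.29,0,0,0.3],[-0.67,-0.29,0,0,0.3],[-0.67,-0.29,0,0,0.3]]'
python3 - <<'E'
from h import *
for y in (230,95): print(y,rel(*S(0,y),207))
E
```

```text
clock: 17.48
eef_pos: [534.3, 23.8, 208.6]
ee_rot: [179.9, 0.1, 90.7]
wrist_force: [0.1, -3.3, 7.4]
finger_gap: 0.421
gripper_force: 63.2
230 [-0.319, 0.0, 0.007, 0.001]
95 [-0.859, -0.0, 0.007, 0.001]
```

```bash
python3 -m crank '[[-0.1,0,-0.004,0,0.3],[-0.2,0.002,-0.004,0,0.3],[-0.3,0.002,-0.004,0,0.3],[-0.4,0.004,-0.004,0,0.3],[-0.5,0.005,-0.004,0,0.3],[-0.6,0.005,-0.004,0,0.3],[-0.65,0.005,-0.004,0,0.3],[-0.7,0.006,-0.004,0,0.3]]'; python3 -m crank '[[-0.03,0,0,0,0.3],[-0.06,0,0,0,0.3],[-0.09,0,0,0,0.3],[-0.12,0,0,0,0.3],[-0.14,0,0,0,0.3],[-0.155,0,0,0,0.3],[-0.155,0,0,0,0.3]]';  python3 -m crank '[[0,0,0,0,0.6],[0,0,0,0,0.75],[0,0,0,0,0.75],[0,0,-0.25,0,0.9],[0.25,0,-0.4,0,1],[0.5,-0.05,-0.4,0,1],[0.75,-0.1,-0.4,0,1],[0.85,-0.15,-0.4,0,1]]'
python3 - <<'E'
from h import *
print(rel(477.5,241.5,300),rel(507.5,342,300))
im=bot.camera('top');
for c in ('red','blue','green'):
    for p,a,b in blobs(im,c,(120,140,340,230)): print(c,p,a,at('top',p,82))
im=bot.camera('side')[110:380,180:420]
cv2.imwrite('pics/s2.png',cv2.resize(im[:,:,::-1],None,fx=2.2,fy=2.2))
E
```

```text
clock: 18.48
eef_pos: [538.6, -148.3, 209.0]
ee_rot: [180.0, -0.2, 90.9]
wrist_force: [-0.1, 4.8, 6.1]
finger_gap: 0.418
gripper_force: 63.0
clock: 19.35
eef_pos: [539.2, -187.4, 208.9]
ee_rot: [180.0, -0.1, 90.9]
wrist_force: [0.8, 3.2, 5.8]
finger_gap: 0.422
gripper_force: 62.9
clock: 20.35
eef_pos: [497.3, 26.0, 308.8]
ee_rot: [180.0, -0.1, 91.0]
wrist_force: [0.6, -1.1, 0.3]
finger_gap: 1.004
gripper_force: 0.0
[0.863, -0.064, 0.036, 0.003] [1.263, 0.062, 0.037, 0.003]
red [335.5 145.7] 96 [ 660.7 -245.7]
red [247.6 159.9] 17 [615.4  15.1]
red [314.8 186.4] 22 [ 538.5 -184.2]
blue [136.6 195. ] 25 [507.5 341.4]
green [170.5 205.7] 22 [477.  240.6]
```

View pics/s2.png

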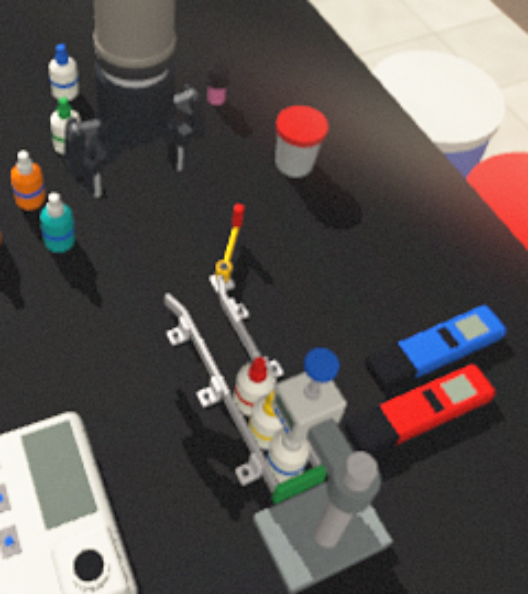

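Three stand in the file near the stop. Next is green.

```bash
python3 -m crank '[[0.25,-0.02,0.03,0,1],[0.5,-0.04,0.03,0,1],[0.75,-0.06,0.03,0,1],[0.863,-0.062,0.2,0,1],[0.867,-0.062,0.3,0,1],[0.867,-0.062,0.3,0,1]]'
python3 - <<'E'
from h import *
print(rel(478,242.5,206))
E
```

```text
clock: 21.2
eef_pos: [479.1, 238.1, 231.8]
ee_rot: [-179.8, 0.2, 90.7]
wrist_force: [-0.6, -0.2, 0.5]
finger_gap: 0.997
gripper_force: 0.0
[0.018, -0.004, 0.103, 0.0]
```

```bash
python3 -m crank '[[0.015,-0.004,0.05,0,1],[0.015,-0.004,0.1,0,0.8],[0.015,-0.004,0.1,0,0.4],[0.015,-0.004,0.1,0,0.3],[0.015,-0.004,0.1,0,0.3],[0.015,-0.004,0.1,0,0.3]]'
python3 - <<'E'
from h import *
print(rel(*S(0,320),207))
E
```

```text
clock: 21.95
eef_pos: [478.8, 243.0, 209.2]
ee_rot: [179.9, -0.0, 90.8]
wrist_force: [-0.1, -0.5, 0.8]
finger_gap: 0.417
gripper_force: 59.9
[-0.838, 0.211, 0.008, 0.001]
```

```bash
python3 -m crank '[[-0.1,0.1,0,0,0.3],[-0.25,0.21,0,0,0.3],[-0.45,0.21,0,0,0.3],[-0.65,0.21,0,0,0.3],[-0.84,0.21,0,0,0.3],[-0.84,0.21,0,0,0.3],[-0.84,0.21,0,0,0.3]]'
python3 - <<'E'
from h import *
for y in (230,133,95): print(y,rel(*S(0,y),208))
E
```

```text
clock: 22.82
eef_pos: [533.8, 33.9, 208.8]
ee_rot: [180.0, -0.0, 90.7]
wrist_force: [0.1, -0.4, 0.8]
finger_gap: 0.418
gripper_force: 61.1
230 [-0.359, 0.002, 0.003, 0.001]
133 [-0.747, 0.001, 0.003, 0.001]
95 [-0.899, 0.001, 0.003, 0.001]
```

Green goes to about y=134, pushing the file lightly.

```bash
python3 -m crank '[[-0.1,0.002,0,0,0.3],[-0.2,0.002,0,0,0.3],[-0.3,0.004,0,0,0.3],[-0.4,0.006,0,0,0.3],[-0.5,0.008,0,0,0.3],[-0.6,0.009,0,0,0.3],[-0.66,0.01,0,0,0.3],[-0.7,0.01,0,0,0.3]]'; python3 -m crank '[[-0.02,0,0,0,0.3],[-0.035,0,0,0,0.3],[-0.047,0,0,0,0.3],[-0.047,0,0,0,0.3]]';  python3 -m crank '[[0,0,0,0,0.6],[0,0,0,0,0.75],[0,0,0,0,0.75],[0,0,-0.25,0,0.9],[0.25,0,-0.4,0,1],[0.5,-0.05,-0.4,0,1],[0.75,-0.1,-0.4,0,1],[0.98,-0.1,-0.4,0,1]]'
python3 - <<'E'
from h import *
print(rel(508,343,300))
im=bot.camera('top');
for c in ('red','blue','green','yellow'):
    for p,a,b in blobs(im,c,(120,150,340,230)): print(c,p,a,at('top',p,82))
E
```

```text
clock: 23.82
eef_pos: [539.3, -139.0, 209.1]
ee_rot: [-180.0, -0.2, 90.9]
wrist_force: [-1.9, 7.0, 9.3]
finger_gap: 0.421
gripper_force: 61.8
clock: 24.32
eef_pos: [539.4, -150.5, 209.0]
ee_rot: [-180.0, -0.2, 90.9]
wrist_force: [-1.9, 3.9, 7.7]
finger_gap: 0.418
gripper_force: 61.7
clock: 25.32
eef_pos: [509.9, 86.8, 309.0]
ee_rot: [180.0, -0.0, 90.7]
wrist_force: [0.6, -0.2, -0.6]
finger_gap: 1.002
gripper_force: 0.0
[1.025, 0.005, 0.036, 0.0]
red [335.6 150.7] 16 [ 645.7 -246. ]
red [247.7 159.9] 19 [615.4  14.8]
red [314.9 186.2] 22 [ 539.1 -184.5]
blue [136.6 195. ] 25 [507.5 341.4]
green [301.8 186.7] 22 [ 537.2 -145.8]
yellow [258.6 170.4] 54 [584.4 -17.9]
yellow [327.6 187.6] 29 [ 535.4 -221.9]
```

```bash
python3 -m crank '[[0.25,0,0.03,0,1],[0.5,0,0.03,0,1],[0.75,0,0.03,0,1],[0.96,0.0,0.1,0,1],[1,0,0.2,0,1],[1,0,0.3,0,1],[1,0,0.3,0,1]]'
python3 - <<'E'
from h import *
s=bot.state();im=bot.camera('wrist')
for p,a,b in blobs(im,'blue',amin=100): print(p,a,b,at('wrist',p,76,s))
print(rel(508.5,343,207))
E
```

```text
clock: 26.25
eef_pos: [506.7, 334.6, 231.5]
ee_rot: [-179.8, 0.2, 90.8]
wrist_force: [0.3, -0.1, -0.3]
finger_gap: 1.0
gripper_force: 0.0
[0.033, 0.005, 0.104, 0.0]
```

```bash
python3 -m crank '[[0.033,0.006,0.05,0,1],[0.033,0.006,0.1,0,0.8],[0.033,0.006,0.1,0,0.4],[0.033,0.006,0.1,0,0.3],[0.033,0.006,0.1,0,0.3],[0.033,0.006,0.1,0,0.3]]'; python3 -m crank '[[-0.2,0.05,0,0,0.3],[-0.4,0.1,0,0,0.3],[-0.6,0.1,0,0,0.3],[-0.8,0.1,0,0,0.3],[-1,0.1,0,0,0.3],[-1,0.1,0,0,0.3],[-1,0.1,0,0,0.3]]'
python3 - <<'E'
from h import *
for y in (300,171): print(y,rel(*S(0,y),208))
E
```

```text
clock: 27.05
eef_pos: [508.9, 343.5, 209.0]
ee_rot: [180.0, -0.0, 90.7]
wrist_force: [-0.4, -0.5, 0.4]
finger_gap: 0.424
gripper_force: 59.8
clock: 27.92
eef_pos: [537.3, 94.2, 208.9]
ee_rot: [180.0, -0.0, 90.7]
wrist_force: [0.0, -0.3, 1.1]
finger_gap: 0.422
gripper_force: 60.0
300 [-0.32, -0.015, 0.003, 0.0]
171 [-0.836, -0.015, 0.003, 0.0]
```

```bash
python3 -m crank '[[-0.15,-0.012,0,0,0.3],[-0.3,-0.012,0,0,0.3],[-0.42,-0.012,0,0,0.3],[-0.54,-0.01,0,0,0.3],[-0.64,-0.01,0,0,0.3],[-0.72,-0.008,0,0,0.3],[-0.78,-0.006,0,0,0.3],[-0.81,-0.005,0,0,0.3]]'; python3 -m crank '[[-0.01,0,0,0,0.3],[-0.02,0,0,0,0.3],[-0.028,0,0,0,0.3],[-0.028,0,0,0,0.3]]'
python3 - <<'E'
from h import *
print(rel(*S(0,171),208))
im=bot.camera('top');
for c in ('red','blue','green','yellow'):
    for p,a,b in blobs(im,c,(245,150,340,230)): print(c,p,a,at('top',p,82))
E
```

```text
clock: 28.92
eef_pos: [539.0, -107.7, 208.9]
ee_rot: [180.0, -0.1, 90.8]
wrist_force: [-1.9, 3.6, 5.6]
finger_gap: 0.419
gripper_force: 60.2
clock: 29.42
eef_pos: [539.0, -114.4, 208.9]
ee_rot: [180.0, -0.1, 90.8]
wrist_force: [-0.4, 4.0, 6.4]
finger_gap: 0.422
gripper_force: 60.3
[-0.002, -0.012, 0.004, 0.001]
red [335.4 150.7] 17 [ 645.7 -245.4]
red [247.7 159.8] 19 [615.7  14.8]
yellow [258.5 170.3] 57 [584.7 -17.6]
yellow [327.7 187.6] 29 [ 535.4 -222.2]
```

```bash
python3 -m crank '[[-0.006,0,0,0,0.3],[-0.012,0,0,0,0.3],[-0.012,0,0,0,0.3]]'
python3 - <<'E'
from h import *
im=bot.camera('top');
for c in ('red','blue','green','yellow'):
    for p,a,b in blobs(im,c,(245,175,340,230)): print(c,p,a,at('top',p,82))
im=bot.camera('side')[200:350,250:370]
cv2.imwrite('pics/s3.png',cv2.resize(im[:,:,::-1],None,fx=4,fy=4))
E
```

```text
clock: 29.85
eef_pos: [539.1, -117.1, 208.9]
ee_rot: [180.0, -0.1, 90.8]
wrist_force: [-1.0, 4.9, 5.0]
finger_gap: 0.42
gripper_force: 60.4
yellow [265.3 177. ] 10 [564.9 -37.8]
yellow [328.7 187.6] 29 [ 535.4 -225.2]
```

View pics/s3.png

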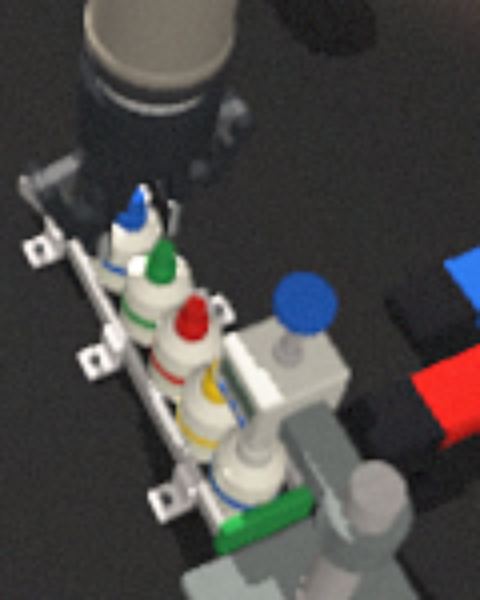

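All five are in file, and white is close to the stop. I'll push until the force rises.

```bash
python3 -m crank '[[-0.006,0,0,0,0.3],[-0.006,0,0,0,0.3]]';python3 -m crank '[[-0.008,0,0,0,0.3],[-0.008,0,0,0,0.3]]'
python3 - <<'E'
from h import *
im=bot.camera('top');
for c in ('red','green','yellow'):
    for p,a,b in blobs(im,c,(270,175,340,230)): print(c,p,a,at('top',p,82))
E
```

```text
clock: 30.2
eef_pos: [539.1, -117.6, 208.9]
ee_rot: [-180.0, -0.2, 90.9]
wrist_force: [-0.7, 6.3, 6.8]
finger_gap: 0.42
gripper_force: 60.4
clock: 30.45
eef_pos: [539.3, -118.2, 208.9]
ee_rot: [-180.0, -0.3, 90.9]
wrist_force: [-1.8, 9.8, 8.0]
finger_gap: 0.419
gripper_force: 60.5
yellow [328.7 187.6] 29 [ 535.4 -225.2]
```

```bash
python3 -m crank '[[0.008,0,0,0,0.3],[0.01,0,0,0,0.6],[0.01,0,0,0,0.75],[0.01,0,0,0,0.75],[0.01,0,-0.25,0,0.9],[0.01,0,-0.5,0,1],[0.01,0,-0.85,0,1],[0.01,0,-0.85,0,0.5]]'; python3 -m crank '[[0.25,0,0,0,0],[0.5,0,0,0,0],[0.5,0,0,0,0],[0.5,0,0,0,0]]'
python3 - <<'E'
from h import *
im=bot.camera('top')
for c in ('red','blue','green','yellow'):
    for p,a,b in blobs(im,c,(245,150,365,230)): print(c,p,a,at('top',p,222 if p[0]>345 else 82))
b=S(0,19);print(b,rel(*b,410))
E
```

```text
clock: 31.5
eef_pos: [539.2, -120.6, 425.6]
ee_rot: [179.6, 0.1, 90.7]
wrist_force: [0.6, 0.0, -1.0]
finger_gap: 0.817
gripper_force: 0.0
clock: 32.0
eef_pos: [537.0, 4.7, 421.0]
ee_rot: [-180.0, 0.1, 90.7]
wrist_force: [0.1, -0.4, 0.2]
finger_gap: 0.001
gripper_force: 0.0
red [338.6 150.6] 30 [ 646.1 -254.9]
red [316.  186.6] 25 [ 538.  -187.7]
blue [352.7 182.2] 72 [ 536.9 -266. ]
blue [290.5 187. ] 22 [ 536.  -112.5]
green [303.2 186.9] 23 [ 536.7 -149.9]
green [346.8 195.9] 12 [ 500.2 -250.1]
yellow [328.9 187.6] 31 [ 535.4 -225.8]
(np.float64(537.9678769841304), np.float64(-266.80141797645143)) [-1.083, -0.008, 0.045, -0.001]
```

```bash
python3 -m crank '[[-0.25,0,0,0,0],[-0.5,0,0,0,0],[-0.75,0,0,0,0],[-0.99,-0.004,0,0,0],[-0.99,-0.004,0,0,0]]'>/dev/null; python3 -m crank '[[-0.09,0,0.02,0,0],[-0.09,0,0.04,0,0],[-0.09,0,0.04,0,0],[-0.09,0,0.04,0,0]]'
python3 - <<'E'
from h import *
print(rel(537.5,-266.5,396))
s=bot.state();im=bot.camera('wrist');cv2.imwrite('pics/w7.png',im[:,:,::-1])
print([project('wrist',(x,-266.5,222),s) for x in(523.5,551.5)])
for p,a,b in blobs(im,'blue',(200,200,330,384),amin=60): print(p,a,b)
E
```

```text
clock: 33.17
eef_pos: [539.9, -263.5, 411.2]
ee_rot: [180.0, -0.0, 90.8]
wrist_force: [0.6, -0.1, -0.3]
finger_gap: 0.001
gripper_force: 0.0
[-0.012, -0.01, 0.061, 0.002]
[array([225.8, 244.8]), array([272.5, 245.5])]
[248.5 232.8] 679 [227, 220, 47, 29]
```

View pics/w7.png

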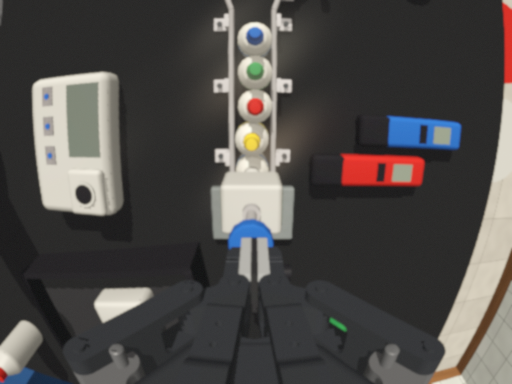

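The closed fingertips are over the button, whose edges are at columns 227–273. All the bottles are in file and upright. Pressing in stages.

```bash
python3 -m crank '[[-0.012,-0.01,0.03,0,0],[-0.012,-0.01,0.05,0,0],[-0.012,-0.01,0.06,0,0],[-0.012,-0.01,0.07,0,0],[-0.012,-0.01,0.08,0,0],[-0.012,-0.01,0.09,0,0],[-0.012,-0.01,0.1,0,0]]'; python3 -m crank '[[0,0,0.01,0,0],[0,0,0.02,0,0],[0,0,0.03,0,0],[0,0,0.04,0,0],[0,0,0.04,0,0]]'
```

```text
clock: 34.1
eef_pos: [537.2, -267.6, 386.1]
ee_rot: [180.0, -0.0, 90.8]
wrist_force: [-1.1, -0.5, 1.0]
finger_gap: 0.001
gripper_force: 0.8
clock: 34.72
eef_pos: [537.2, -267.6, 376.0]
ee_rot: [-180.0, -0.0, 90.8]
wrist_force: [-1.8, -0.2, 2.1]
finger_gap: 0.001
gripper_force: 1.0
```

```bash
python3 -m crank '[[0,0,0.008,0,0],[0,0,0.016,0,0],[0,0,0.016,0,0]]'; python3 -m crank '[[0,0,0.004,0,0],[0,0,0.008,0,0],[0,0,0.008,0,0]]'
```

```text
clock: 35.1
eef_pos: [537.2, -267.6, 372.0]
ee_rot: [180.0, -0.0, 90.8]
wrist_force: [-0.7, 0.8, 1.6]
finger_gap: -0.001
gripper_force: 1.1
clock: 35.48
eef_pos: [537.2, -267.6, 370.5]
ee_rot: [180.0, -0.0, 90.8]
wrist_force: [-1.4, 1.4, 4.5]
finger_gap: 0.002
gripper_force: 2.3
```

```bash
python3 -m crank '[[0,0,0.003,0,0],[0,0,0.003,0,0]]'; python3 -m crank '[[0,0,0.003,0,0],[0,0,0.003,0,0],[0,0,0.003,0,0]]'
```

```text
clock: 35.72
eef_pos: [537.2, -267.7, 370.5]
ee_rot: [180.0, -0.0, 90.8]
wrist_force: [-2.6, 1.2, 8.2]
finger_gap: -0.001
gripper_force: 4.1
clock: 36.1
eef_pos: [537.1, -267.7, 370.5]
ee_rot: [179.9, -0.0, 90.7]
wrist_force: [-3.5, 1.7, 11.1]
finger_gap: -0.0
gripper_force: 5.7
```

The foot is on the cap at about 8 N. I'll hold for over a second, then rise.

```bash
python3 -m crank '[[0,0,0,0,0],[0,0,0,0,0],[0,0,0,0,0],[0,0,0,0,0],[0,0,0,0,0],[0,0,0,0,0],[0,0,0,0,0],[0,0,0,0,0]]'; python3 -m crank '[[0,0,0,0,0],[0,0,0,0,0],[0,0,-0.02,0,0],[0,0,-0.05,0,0],[0,0,-0.08,0,0],[0,0,-0.12,0,0],[0,0,-0.2,0,0],[0,0,-0.2,0,0]]'
python3 - <<'E'
from h import *
im=bot.camera('top')
for c in ('red','blue','green','yellow'):
    for p,a,b in blobs(im,c,(245,150,365,230)): print(c,p,a,at('top',p,222 if p[0]>345 else 58 if p[0]<270 else 82))
im=bot.camera('wrist');cv2.imwrite('pics/w8.png',im[:,:,::-1])
E
```

```text
clock: 37.1
eef_pos: [537.1, -267.7, 370.5]
ee_rot: [179.9, -0.0, 90.7]
wrist_force: [-3.6, 1.8, 10.7]
finger_gap: 0.001
gripper_force: 5.7
clock: 38.1
eef_pos: [537.5, -268.0, 420.3]
ee_rot: [179.8, 0.1, 90.7]
wrist_force: [0.4, 0.7, -0.0]
finger_gap: 0.001
gripper_force: 0.0
red [338.8 150.5] 29 [ 646.4 -255.5]
red [247.6 159.9] 18 [619.1  15.1]
red [316.  186.6] 25 [ 538.  -187.7]
blue [350.7 183.3] 29 [ 533.9 -260.6]
blue [290.5 187. ] 22 [ 536.  -112.5]
green [303.2 186.9] 23 [ 536.7 -149.9]
green [346.8 195.9] 12 [ 500.2 -250.1]
yellow [258.6 170.4] 60 [587.5 -18.3]
yellow [328.9 187.7] 29 [ 535.1 -225.8]
```

```bash
python3 -m crank '[[0.25,0.1,0,0,0.5],[0.5,0.2,0,0,1],[0.75,0.3,0,0,1],[0.98,0.325,0,0,1],[0.98,0.325,0,0,1],[0.98,0.325,0,0,1]]'
python3 - <<'E'
from h import *
print(rel(619.3,15.2,211))
E
```

```text
clock: 38.95
eef_pos: [615.0, -21.0, 417.7]
ee_rot: [-179.9, 0.0, 90.8]
wrist_force: [-0.0, -1.0, 0.4]
finger_gap: 1.0
gripper_force: 0.0
[0.145, 0.021, 0.826, 0.002]
```

```bash
python3 -m crank '[[0.145,0.02,0,0,1],[0.145,0.02,0.25,0,1],[0.145,0.02,0.5,0,1],[0.145,0.02,0.7,0,1],[0.145,0.02,0.8,0,1],[0.145,0.02,0.8,0,1]]'
python3 - <<'E'
from h import *
print(rel(619.3,15.2,211))
E
```

```text
clock: 39.7
eef_pos: [618.3, 11.9, 216.4]
ee_rot: [-179.7, 0.1, 90.5]
wrist_force: [0.7, 0.0, 0.7]
finger_gap: 1.001
gripper_force: 0.0
[0.013, 0.004, 0.021, -0.002]
```

```bash
python3 -m crank '[[0.008,0.003,0.01,0,0.5],[0.008,0.003,0.01,0,0],[0.008,0.003,0.01,0,0],[0.008,0.003,0.01,0,0],[0.008,0.003,0.01,0,0],[0.008,0.003,0.01,0,0],[0.008,0.003,0.01,0,0]]'
python3 - <<'E'
from h import *
s=bot.state()['eef_pos']
h=np.array(S(40,245));a0=np.arctan2(s[1]-h[1],-(s[0]-h[0]));print(np.degrees(a0))
for i in np.radians([115,100,85,70,55,40,25,10,0]): print(rel(*S(40-70*np.cos(i),245+70*np.sin(i)),213))
E
```

```text
clock: 40.58
eef_pos: [620.5, 16.6, 216.9]
ee_rot: [180.0, -0.0, 90.7]
wrist_force: [-2.2, -0.9, 5.8]
finger_gap: 0.111
gripper_force: 58.6
128.51885576492563
[0.028, -0.066, 0.016, 0.0]
[0.05, -0.135, 0.016, 0.0]
[0.053, -0.208, 0.015, 0.0]
[0.038, -0.28, 0.015, 0.0]
[0.004, -0.345, 0.015, 0.0]
[-0.045, -0.399, 0.015, 0.0]
[-0.107, -0.438, 0.015, 0.0]
[-0.177, -0.46, 0.015, 0.0]
[-0.225, -0.464, 0.015, 0.0]
```

```bash
python3 -m crank '[[0.016,-0.032,0.004,0,0],[0.028,-0.066,0.006,0,0],[0.041,-0.1,0.006,0,0],[0.05,-0.135,0.006,0,0],[0.053,-0.172,0.006,0,0],[0.053,-0.208,0.006,0,0],[0.053,-0.208,0.006,0,0]]'
python3 - <<'E'
from h import *
for i in np.radians([70,55,40,25,10,0,-3]): print(rel(*S(40-70*np.cos(i),245+70*np.sin(i)),214))
E
```

```text
clock: 41.45
eef_pos: [569.7, 35.9, 216.7]
ee_rot: [179.7, -0.5, 91.0]
wrist_force: [0.2, 11.1, 9.4]
finger_gap: 0.105
gripper_force: 59.5
[-0.042, -0.078, 0.01, 0.004]
[-0.075, -0.143, 0.009, 0.004]
[-0.124, -0.197, 0.009, 0.004]
[-0.186, -0.237, 0.008, 0.004]
[-0.255, -0.259, 0.007, 0.004]
[-0.304, -0.264, 0.007, 0.004]
[-0.319, -0.263, 0.006, 0.004]
```

```bash
python3 -m crank '[[-0.005,-0.036,0,0,0],[-0.017,-0.072,0,0,0],[-0.032,-0.105,0,0,0],[-0.05,-0.137,0,0,0],[-0.074,-0.164,0,0,0],[-0.1,-0.191,0,0,0],[-0.13,-0.212,0,0,0],[-0.13,-0.212,0,0,0]]'
python3 - <<'E'
from h import *
for i in np.radians([25,10,0,-3]): print(rel(*S(40-70*np.cos(i),245+70*np.sin(i)),214))
E
```

```text
clock: 42.45
eef_pos: [515.5, -5.5, 214.7]
ee_rot: [180.0, 0.1, 90.6]
wrist_force: [0.2, -0.8, 0.3]
finger_gap: -0.004
gripper_force: 0.0
[-0.024, -0.016, 0.003, -0.001]
[-0.094, -0.038, 0.003, -0.001]
[-0.142, -0.043, 0.003, -0.001]
[-0.157, -0.042, 0.003, -0.001]
```

```bash
python3 -m crank '[[0,0,-0.2,0,0],[0,0,-0.4,0,0],[0,0,-0.4,0,0]]' | head -2
python3 - <<'E'
from h import *
s=bot.state();im=bot.camera('wrist');cv2.imwrite('pics/w9.png',im[:,:,::-1])
for p,a,b in blobs(im,'red',(150,100,360,384),amin=40): print(p,a,b,at('wrist',p,52,s))
t=bot.camera('top')
for c in('red','yellow','blue','green'):
  for p,a,b in blobs(t,c,(230,150,340,210)): print(c,p,a,b,at('top',p,58))
E
```

```text
clock: 42.82
eef_pos: [517.8, -4.5, 318.8]
[238.4 214.6] 283 [231, 203, 16, 24] [507.7 -20.3]
red [335.4 150.6] 17 [332, 150, 8, 3] [ 650.2 -249.7]
red [316.1 186.5] 24 [314, 184, 5, 6] [ 540.6 -191.4]
yellow [328.7 187.6] 29 [326, 185, 6, 6] [ 537.7 -229.2]
blue [290.4 186.9] 21 [288, 185, 6, 5] [ 538.6 -114.2]
green [303.1 186.8] 23 [301, 184, 5, 6] [ 539.3 -152.3]
```

View pics/w9.png

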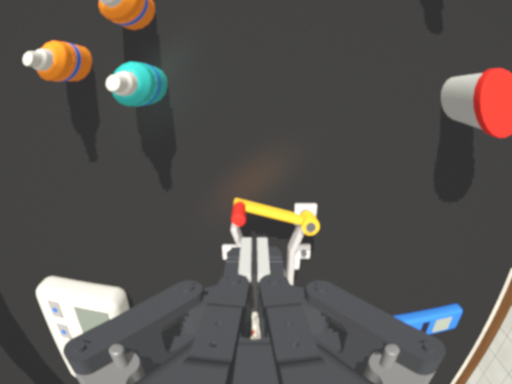

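The pin at (238,214) is at about 16°. I'll push it shut from the +y side with closed fingers.

```bash
python3 -m crank '[[0.1,-0.046,0,0,0],[0.1,-0.046,0,0,0],[0.1,-0.046,0.2,0,0],[0.1,-0.046,0.42,0,0],[0.1,-0.046,0.42,0,0],[0.1,-0.046,0.42,0,0]]'
python3 - <<'E'
from h import *
print(rel(506,-24,213))
E
```

```text
clock: 43.68
eef_pos: [504.7, 20.4, 210.6]
ee_rot: [179.9, 0.0, 90.7]
wrist_force: [-0.1, 0.1, 1.0]
finger_gap: -0.0
gripper_force: 0.0
[-0.178, 0.003, -0.01, 0.0]
```

```bash
python3 -m crank '[[-0.04,0.002,-0.008,0,0],[-0.08,0.002,-0.008,0,0],[-0.11,0.002,-0.008,0,0],[-0.14,0.002,-0.008,0,0],[-0.16,0.002,-0.008,0,0],[-0.17,0.002,-0.008,0,0],[-0.17,0.002,-0.008,0,0]]'; python3 -m crank '[[-0.008,0,0,0,0],[-0.008,0,0,0,0]]'
```

```text
clock: 44.55
eef_pos: [505.0, -21.7, 211.6]
ee_rot: [180.0, 0.0, 90.7]
wrist_force: [-0.2, 0.3, 0.8]
finger_gap: -0.001
gripper_force: 0.0
clock: 44.8
eef_pos: [505.0, -23.5, 211.7]
ee_rot: [180.0, -0.0, 90.8]
wrist_force: [0.5, -0.7, 0.0]
finger_gap: -0.003
gripper_force: 0.0
```

```bash
python3 -m crank '[[-0.012,0,0,0,0],[-0.02,0,0,0,0],[-0.02,0,0,0,0]]'; python3 -m crank '[[-0.012,0,0,0,0],[-0.012,0,0,0,0]]';  python3 - <<'E'
from h import *
s=bot.state();im=bot.camera('wrist');cv2.imwrite('pics/w10.png',im[:,:,::-1])
for p,a,b in blobs(im,'red',(150,100,360,384),amin=40): print(p,a,b,at('wrist',p,52,s))
for p,a,b in blobs(im,'yellow',(150,100,400,384),amin=40): print(p,a,b,at('wrist',p,27,s))
E
```

```text
clock: 45.18
eef_pos: [505.0, -25.9, 211.7]
ee_rot: [-180.0, -0.2, 90.9]
wrist_force: [-1.1, 6.9, 1.2]
finger_gap: -0.001
gripper_force: 3.4
clock: 45.42
eef_pos: [505.1, -26.7, 211.7]
ee_rot: [-179.9, -0.4, 90.9]
wrist_force: [-1.0, 12.2, 2.9]
finger_gap: 0.001
gripper_force: 6.1
[331.7 260. ] 2081 [281, 241, 100, 41] [553.1 -36.4]
```

The force rises against the gate's stop. I'll back off and verify.

```bash
python3 -m crank '[[0.05,0,0,0,0],[0.15,0,-0.1,0,0],[0.3,0,-0.4,0,0],[0.5,-0.3,-0.4,0,0],[0.8,-0.3,-0.4,0,0],[0.8,-0.3,-0.4,0,0],[0.8,-0.3,-0.4,0,0]]' | head -2;  python3 - <<'E'
from h import *
t=bot.camera('top')
for c in('red','yellow','blue','green'):
  for p,a,b in blobs(t,c,(230,165,360,215)): print(c,p,a,b,at('top',p,58 if p[0]<270 else 222 if p[0]>345 else 82))
print(S(-30,245))
a=cv2.resize(t[155:225,240:400,::-1],None,fx=5,fy=5,interpolation=2);cv2.imwrite('pics/fin.png',a)
E
```

```text
clock: 46.35
eef_pos: [426.6, 170.3, 312.1]
red [316.  186.6] 25 [314, 184, 5, 6] [ 538.  -187.7]
red [265.7 198.4] 12 [264, 197, 5, 4] [503.2 -40.4]
yellow [265.2 184.4] 59 [264, 173, 5, 23] [545.4 -38.5]
yellow [328.8 187.6] 30 [326, 185, 7, 6] [ 535.4 -225.5]
blue [352.8 182.2] 73 [348, 178, 11, 9] [ 536.9 -266.2]
blue [290.5 187. ] 22 [288, 185, 6, 5] [ 536.  -112.5]
green [303.2 186.9] 23 [301, 185, 6, 5] [ 536.7 -149.9]
green [346.8 195.6] 12 [344, 194, 5, 5] [ 501.  -250.1]
(np.float64(505.20907370555096), np.float64(-41.1847944582467))
```

View pics/fin.png

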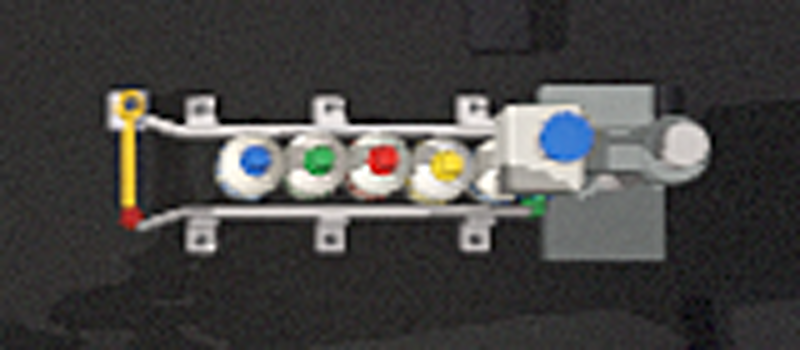

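The gate is shut, with the bar vertical in the image and the pin at (131,217) in the crop. All five bottles stand in a closed file and the button is up.

```bash
python3 -c "
from rig import bot
print(bot.job_done())"
```

```text
the job is handed in; nothing more can be done
None
```

I handed the job in at about 46 s on the robot clock; all five bottles stand closed up against the stop, the gauge was pressed and is back up, and the gate is shut, but the hand-in returned no verdict.

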